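# Find and mark the tight spot of a belt wheel

### The arm

A 6-joint arm with a two-finger parallel gripper is mounted at the origin on the work surface. World frame = base frame: x ahead of the robot, y to its left, z up, the work surface at z = 0. Lengths are in mm, angles in rad, forces in N, time in s.
With the tool pointing down it reaches from about 350 to 975 mm from the base axis. Payload 7.1 kg.
Tool frame: the origin (TCP) lies between the finger pads; the fingertips stand 19 mm ahead of it and the grasp point (between the pads) is the TCP (ctrl.finger_overhang is the distance from the TCP to the fingertips, in mm); z points along the fingers, y is the line along which they close (so a half turn about z gives the same grasp; the last joint's range is limited). The gripper opens to 88 mm and grips with 3 to 60 N. Pads are 20 mm wide; open, the fingers measure 115 mm over their backs; the gripper's body (75 mm by 178 mm) begins 61 mm behind the grasp point.
Start: joints at [-1.35, 0.423, 1.63, -0, 1.089, -0.019], TCP at [148.462, -607.095, 241.675] pointing down, gripper open.
Joint ranges: [-3, 3], [-0.9, 2.11], [0.09, 2.58], [-1.31, 4.45], [0.11, 2.69], [-2.54, 2.54]. Speed limits (rad/s): [2.39, 2.39, 3.01, 3.14, 3.14, 3.14].

### API

Orientations are given as a rotation vector (axis times angle).
In Python, from workcell import ctrl gives the robot as it stands. The module is installed in compiled form; this text tells all that it offers.
- The arm moves only by the tool arm_command, never from a script. Its argument "rows" is one flat list of numbers, 7 for each row, row after row: the turn, a rotation vector about the tool's x, y, z scaled (see below), then the shift along the tool's x, y, z scaled (see below), then the opening, from -1 (shut) to 1 (fully open). A call has 1 to 5 rows; each row is the pose to reach, as a shift and turn from the pose commanded when the call began, along the tool's axes at that moment, turning the shorter way round; what a row does not reach only later rows make up. The controller multiplies each number of a shift by 80 mm and each number of a turn by 180 degrees. A row lasts 1/10 s, in which the tool goes at most 50 mm and 8.59 degrees, less where a joint would pass 70% of its speed; a pose out of reach is approached as far as the arm can. A call with a number of a shift or a turn outside -1 to 1 is refused whole. A call with a gripper value outside its range is refused whole. The fingers move at their own pace and stop on an object; the grip force is fixed at half the most. Time passes only in rows, so rows that repeat a pose let the fingers close. It gives the time, the measured TCP pose, the force, the opening and the grip force at its end, in the units of the state.
- ctrl.get_obs(): the state, without advancing time (a new reading comes with each control period).
- ctrl.get_image(name): name is "scene" or "top" or "wrist"; returns (picture, depth): 384x512x3 uint8, red, green, blue; 384x512 float32, mm along the optical axis (not along the pixel's ray), 0 where there is no reading.
- ctrl.camera_params(name): a dict with "camera_matrix" (3x3 intrinsics, pixels), "world_to_cam" (4x4, takes a point from world to camera coordinates); the wrist camera has in their place "tool_from_camera" (4x4, takes a point from camera to tool coordinates, whose origin is the TCP and whose axes are the flange's). Camera axes: x right, y down, z forward; pixel columns grow to the right and rows downward; lengths in mm; the calibration is good to about 2 mm. A picture is of the moment at which its call begins: read the wrist's pose just before it. camera_params takes no time and is no camera call.
- ctrl.close_job(): hands the job in; it is judged then, once.
The state is a dict: "t": time; "qpos": joint angles; "qvel": joint speeds; "joint_torque": joint torques, N m; "ee_pos": TCP position; "orientation": TCP orientation; "ft_force": force on the tool from outside, world axes, zero at the start; "moment": the same for the moment, N m; "width": finger opening in mm; "grasp_force": force on a finger pad.
Only numpy, scipy, OpenCV 4.12 (cv2) and the standard library are available. Lean on these libraries where they do the work, as an engineer would, in place of code of your own. Each camera call takes 0.05 s, during which the arm holds its last target. There are 200 camera calls.

### The job

The belt wheel on the truing stand rubs on the stand's orange shoe at one unseen place of its turn. Turn the wheel slowly by its red knob, feel where it drags hardest, leave it standing with the middle of that tight spot on the shoe and let go; then press the yellow marking plunger gently all the way down and let it come back up. Press the plunger nowhere else, do not push on the upright, and leave the other things on the bench where they are.

Things in the scene. Friction and masses are not known exactly. Their poses are not given: they have to be found in the camera images.
- stand: green base plate of the truing stand, fixed to the bench, 325 x 180 x 20 mm. Origin: on the wheel's axis, at bench height. Its x axis points from the wheel's axis to the grey upright, its z axis up
- post: grey upright at one end of the base plate, fixed; same origin and axes as stand. It stands 132 to 156 mm from the wheel's axis, 50 mm wide, top 86 mm above the bench, with a bracket 34 mm wide reaching over the wheel's rim (80 to 86 mm above the bench, from 92 mm off the axis). It carries the orange shoe
- shoe_face (a point): where the orange spring-backed shoe on the upright faces the outside of the rim: on the stand's x axis, 110 mm from the wheel's axis, 62 mm above the bench; fixed to the upright. The shoe yields about 1 mm on the tight spot
- wheel: light white plastic five-spoked belt wheel (0.2 kg) lying level on an upright spindle, 220 mm across, rim 12 mm thick, 52 to 72 mm above the bench, hub top 78 mm. Origin on the axis at bench height; its x axis points to the knob. Turning takes about 1 N at the knob, rising smoothly to about 8 to 12 N in the one tight spot, which spans about 0.6 rad of turn, is hardest in its middle and lies at a place that differs every time, never on the shoe at the start
- wheel_centre (a point): point on the wheel's axis, at the height of the rim's top (72 mm above the bench). The wheel turns about it any number of turns either way and stays where it is left, also on the tight spot
- knob_grip (a point): the red turning knob, an upright cylinder 24 mm across that spins freely on its own pin, 55 mm from the wheel's axis, from 85 to 140 mm above the bench. The point is on its axis, 125 mm above the bench: grip here from above; the gripper need not turn as the wheel goes round
- marker: yellow marking plunger, slides straight down by 6 mm. A spring brings it back up: 1.4 N at the top, 5.6 N fully down. Origin on the wheel's axis, at bench height when the plunger is up
- marker_top (a point): centre of the top of the yellow plunger cap, 26 mm across, 100 mm above the bench, over the rim at the shoe, 108 mm from the wheel's axis; pressed straight down
- drill: blue cordless drill lying on its side, about 180 x 200 x 56 mm; to be left alone. Origin: under its barrel; the grip points to its -y
- case: flat orange parts case with a clear lid, 210 x 170 x 40 mm; to be left alone. Origin: centre of its underside
- oil: small oil bottle, 48 mm across, 130 mm tall; to be left alone. Origin: centre of its underside
- tape: roll of black tape lying flat, 96 mm across, 19 mm tall; to be left alone. Origin: centre of its underside
- driver: red-handled screwdriver lying flat; to be left alone. Origin: centre of its underside
- mug: blue mug, 80 mm across, 90 mm tall; to be left alone. Origin: centre of its underside
- spacer: brass spacer ring, 28 mm across, 12 mm tall, lying on the stand's base plate behind the upright; to be left alone. Origin: centre of its underside
- nut: round steel nut, 30 mm across, 14 mm tall, lying on the stand's base plate behind the upright; to be left alone. Origin: centre of its underside

How it is judged:
By the outcome, as a careful person would: the job done as asked, in the order asked, and still so for the second after the job is handed in, with the robot touching nothing.
It also fails if it takes over 72 s, if anything falls off the work surface, if the arm or the gripper's body presses on something with over 40 N, if the wrist force passes 120 N, or if a joint passes its speed limit or range.

## Working session

There is one attempt and no reset: what is moved stays moved. The work goes in short steps, Python scripts to look and compute and a tool call to move; the robot and the scene stay as the last step left them, time stands still between calls to the robot, and variables do not carry over. Pictures are saved under pics/ and viewed, at most 10 in all, crops included, and the job is handed in when it is done.

Besides the shell and the picture viewer there is one more tool, called after "Call:" as name(argument=value, ...) on one line, values as JSON. arm_command: Moves the arm, as the interface text tells. Shifts and turns lie within -1 to 1; 1 stands for 80 mm of shift or 180 degrees of turn. Its arguments: {"type":"object","properties":{"rows":{"type":"array","items":{"type":"number"}}},"required":["rows"]}

```bash
mkdir -p pics
cat > h.py <<'E'
import numpy as np, cv2
from workcell import ctrl
from scipy.spatial.transform import Rotation as R
def cloud(name):
    o=ctrl.get_obs(); im,d=ctrl.get_image(name); p=ctrl.camera_params(name); K=p["camera_matrix"]
    v,u=np.mgrid[:384,:512]; c=np.stack([(u-K[0,2])/K[0,0]*d,(v-K[1,2])/K[1,1]*d,d],-1)
    if name=="wrist":
        T=p["tool_from_camera"]; W=np.eye(4); W[:3,:3]=R.from_rotvec(o["orientation"]).as_matrix(); W[:3,3]=o["ee_pos"]; T=W@T
    else: T=np.linalg.inv(p["world_to_cam"])
    return im,d,c@T[:3,:3].T+T[:3,3]
E
python3 - <<'E'
from h import *
o=ctrl.get_obs(); print(o); print(R.from_rotvec(o["orientation"]).as_matrix().round(3))
a=[]
for n in("scene","top"):
    im,d,P=cloud(n); a.append(im); np.savez(f"{n}.npz",im=im,d=d,P=P)
    hsv=cv2.cvtColor(im,cv2.COLOR_RGB2HSV)
    for nm,lo,hi in(("yellow",(24,120,100),(34,255,255)),("red",(0,150,80),(5,255,255)),("green",(45,60,40),(85,255,255)),("white",(0,0,200),(180,30,255))):
        m=cv2.inRange(hsv,lo,hi)
        k,l,s,c=cv2.connectedComponentsWithStats(m)
        for i in range(1,k):
            if s[i,4]>25:
                q=P[(l==i)&(d>0)]
                if len(q): print(n,nm,s[i],np.median(q,0).round(),np.percentile(q[:,2],95).round())
cv2.imwrite("pics/a.png",cv2.resize(np.vstack(a),(800,1200))[:,:, ::-1][:600]); cv2.imwrite("pics/b.png",cv2.resize(a[1],(800,600))[:,:,::-1])
E
```

```text
{'t': 0.0, 'qpos': array([-1.34998300e+00,  4.23846143e-01,  1.63067624e+00, -8.75297997e-07,
        1.08861200e+00, -1.89889075e-02]), 'qvel': array([ 0.00012612, -0.00034737, -0.00018386,  0.00230169,  0.0016405 ,
        0.00040226]), 'joint_torque': array([ 1.47976400e-03, -5.44626367e+01, -2.73668790e+01,  6.44999533e-02,
        2.28463614e-02, -1.43426587e-04]), 'ee_pos': array([ 148.36030461, -606.59437414,  240.90377735]), 'orientation': array([-3.11751460e+00, -3.75595744e-01,  2.45061323e-04]), 'ft_force': array([ 0.80159433, -0.19695278, -0.15131161]), 'moment': array([ 0.02455735, -0.0171116 , -0.02616765]), 'grasp_force': 0.0, 'width': 87.7004191851085}
[[ 0.971  0.238 -0.   ]
 [ 0.238 -0.971  0.002]
 [ 0.    -0.002 -1.   ]]
scene yellow [348  22   5  17  38] [-710. -409.  373.] 411.0
scene yellow [428  38   7  19  52] [-714.   60.  377.] 410.0
scene yellow [225 203   7   5  31] [627. -42.  99.] 104.0
scene red [385  30   6  18  61] [-714. -178.  370.] 409.0
scene red [474  48   9  20  83] [-713.  295.  367.] 407.0
scene red [148 122  61  24 409] [ 310. -684.   27.] 46
[... 1256 characters left out ...]
7   7  41] [ 687. -372.  130.] 135.0
top red [260 168   7   7  38] [559. -37. 139.] 146.0
top red [459 236   6  74 136] [ 253. -681.   46.] 57.0
top red [369 254  25  26 221] [ 268. -432.   23.] 30.0
top green [ 188   74  131  102 8619] [814.  -2.   4.] 21.0
top green [ 30 121  21   9  59] [720. 715.  76.] 82.0
top green [358 132  14  14 104] [ 676. -362.   91.] 103.0
top green [257 159  28  21 323] [602. -70.  20.] 25.0
top green [281 164  20  24 283] [ 560. -134.   20.] 25.0
top green [246 170  22  27 351] [538.  -9.  20.] 25.0
top green [280 191  23  24 372] [ 484. -128.   20.] 25.0
top green [251 194  26  22 367] [466. -50.  20.] 25.0
top green [255 202  55  29 399] [417. -98.  20.] 26.0
```

View pics/b.png

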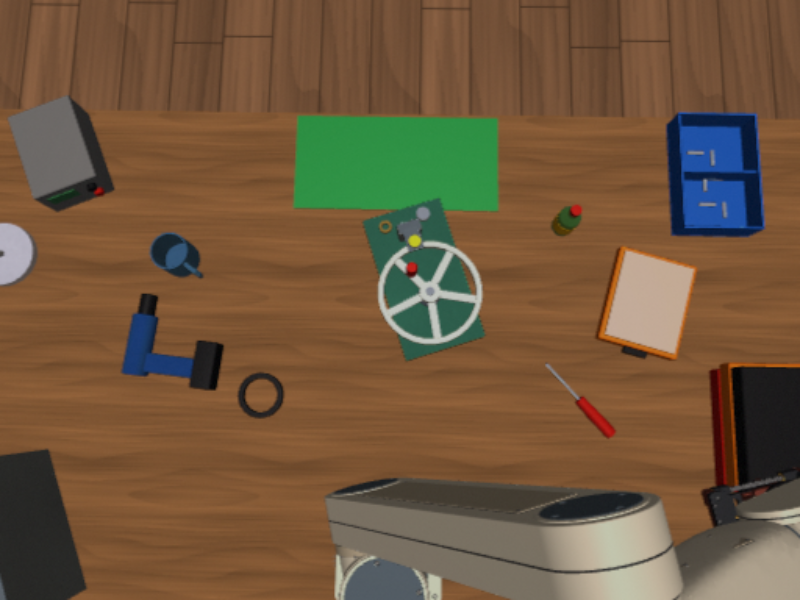

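View pics/a.png

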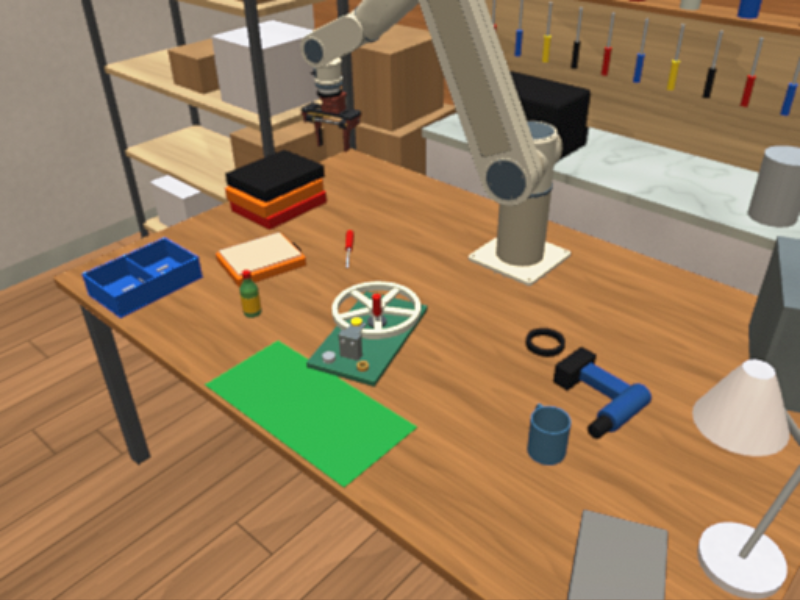

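The top view (800x600) shows the wheel hub at about (430,291), the knob at (411,268) and the yellow cap at (415,241). The upright is beyond the wheel, with the spacer and nut behind it. Next I'll fit the wheel circle.

```bash
cat > fit.py <<'E'
from h import *
from scipy.optimize import least_squares
def ray(name,uv,z,o=None):
    p=ctrl.camera_params(name); K=p["camera_matrix"]
    if name=="wrist":
        W=np.eye(4); W[:3,:3]=R.from_rotvec(o["orientation"]).as_matrix(); W[:3,3]=o["ee_pos"]; T=W@p["tool_from_camera"]
    else: T=np.linalg.inv(p["world_to_cam"])
    uv=np.atleast_2d(uv).astype(float); r=np.c_[(uv-K[:2,2])/[K[0,0],K[1,1]],np.ones(len(uv))]@T[:3,:3].T
    return T[:3,3]+r*((z-T[2,3])/r[:,2])[:,None]
def run(name,im,P,o=None,c0=(525,-80)):
    hsv=cv2.cvtColor(im,cv2.COLOR_RGB2HSV)
    near=np.hypot(P[...,0]-c0[0],P[...,1]-c0[1])<135
    w=near&(hsv[...,1]<50)&(hsv[...,2]>150)&(abs(P[...,2]-72)<12)
    v,u=np.nonzero(w); X=ray(name,np.c_[u,v],72,o)[:,:2]
    # rim top annulus 98..110 : robust fit to mean radius 104
    f=lambda c:np.hypot(*(X[s]-c).T)-104
    c=np.array(c0,float)
    for tol in(25,15,9,9):
        s=abs(np.hypot(*(X-c).T)-104)<tol; c=least_squares(f,c,loss="soft_l1").x
    print(name,"centre",c.round(1),"n",s.sum(),"rms",f(c).std().round(1))
    for nm,lo,hi,z in(("cap",(24,120,100),(34,255,255),100),("knob",(0,150,80),(6,255,255),140)):
        m=(cv2.inRange(hsv,lo,hi)>0)&near&(abs(P[...,2]-z)<(10 if nm=="cap" else 8))
        v,u=np.nonzero(m); q=ray(name,(u.mean(),v.mean()),z,o)[0]; e=q[:2]-c
        print(nm,q.round(1),"r",np.hypot(*e).round(1),"ang",np.arctan2(e[1],e[0]).round(3),m.sum())
    return c
E
python3 - <<'E'
from fit import *
a=np.load("top.npz"); run("top",a["im"],a["P"])
E
```

```text
top centre [521.5 -76.6] n 622 rms 3.3
cap [623.2 -42.9 100. ] r 107.2 ang 0.32 47
knob [558.2 -38.2 140. ] r 53.1 ang 0.808 33
```

Call:
arm_command(rows=[0, 0, 0.0766, 0.69, -0.73, -0.75, 1, 0, 0, 0.0766, 0.69, -0.73, -0.75, 1, 0, 0, 0.0766, 0.69, -0.73, -0.75, 1])

```text
t: 0.4
ee_pos: [190.2, -535.7, 305.0]
orientation: [3.138, -0.002, 0.003]
ft_force: [-0.3, -0.5, 0.6]
width: 87.7
grasp_force: 0.0
```

```bash
python3 -c "
from h import *
p=ctrl.camera_params('wrist');print(p);o=ctrl.get_obs();print(o['t'],o['ee_pos'],R.from_rotvec(o['orientation']).as_matrix().round(4))"
```

```text
{'camera_matrix': array([[328.79413025,   0.        , 255.63965902],
       [  0.        , 328.79413025, 199.00059093],
       [  0.        ,   0.        ,   1.        ]]), 'tool_from_camera': array([[ 8.69075531e-05, -9.70687196e-01, -2.40346334e-01,
         6.53587363e+01],
       [ 9.99998893e-01,  4.41318833e-04, -1.42076261e-03,
         5.52015314e-01],
       [ 1.48518543e-03, -2.40345944e-01,  9.70686160e-01,
        -1.42644026e+02],
       [ 0.00000000e+00,  0.00000000e+00,  0.00000000e+00,
         1.00000000e+00]])}
0.4 [ 190.17102901 -535.72834289  305.01157574] [[ 1.     -0.001   0.002 ]
 [-0.001  -1.     -0.0034]
 [ 0.002   0.0034 -1.    ]]
```

Call:
arm_command(rows=[0, 0, 0, 0.73, -0.96, 0, 1, 0, 0, 0, 0.73, -0.96, 0, 1])

```text
t: 0.6
ee_pos: [246.7, -460.0, 301.1]
orientation: [-3.141, 0.003, 0.0]
ft_force: [0.6, -0.7, -0.1]
width: 87.9
grasp_force: 0.0
```

Call:
arm_command(rows=[0, 0, 0, 0.73, -0.96, 0, 1, 0, 0, 0, 0.73, -0.96, 0, 1])

```text
t: 0.8
ee_pos: [305.6, -382.4, 301.0]
orientation: [-3.141, 0.001, 0.001]
ft_force: [0.4, -0.4, -0.7]
width: 87.1
grasp_force: 0.0
```

Call:
arm_command(rows=[0, 0, 0, 0.73, -0.96, 0, 1, 0, 0, 0, 0.73, -0.96, 0, 1])

```text
t: 1.0
ee_pos: [364.3, -305.6, 301.1]
orientation: [-3.141, 0.0, 0.001]
ft_force: [0.6, -0.8, 0.2]
width: 88.0
grasp_force: 0.0
```

Call:
arm_command(rows=[0, 0, 0, 0.73, -0.96, 0, 1, 0, 0, 0, 0.73, -0.96, 0, 1])

```text
t: 1.2
ee_pos: [422.9, -228.8, 301.1]
orientation: [-3.142, -0.0, 0.001]
ft_force: [1.1, 0.2, 0.0]
width: 87.5
grasp_force: 0.0
```

Call:
arm_command(rows=[0, 0, 0, 0.73, -0.96, 0, 1, 0, 0, 0, 0.73, -0.96, 0, 1])

```text
t: 1.4
ee_pos: [481.5, -152.0, 301.0]
orientation: [3.142, 0.0, -0.001]
ft_force: [1.0, -0.7, -0.5]
width: 87.9
grasp_force: 0.0
```

Call:
arm_command(rows=[0, 0, 0, 0.73, -0.96, 0, 1, 0, 0, 0, 0.73, -0.96, 0, 1, 0, 0, 0, 0.73, -0.96, 0, 1, 0, 0, 0, 0.73, -0.96, 0, 1])

```text
t: 1.8
ee_pos: [539.0, -76.3, 300.6]
orientation: [3.141, 0.003, -0.003]
ft_force: [-0.2, -0.7, 0.9]
width: 87.9
grasp_force: 0.0
```

Run:
```python
from fit import *
o=ctrl.get_obs(); im,d,P=cloud("wrist"); print(o["t"],o["ee_pos"])
cv2.imwrite("pics/w1.png",im[:,:,::-1]); run("wrist",im,P,o,(521.5,-76.6))
```

```text
1.8 [539.04957519 -76.31987113 300.56487042]
wrist centre [522.6 -76.4] n 5244 rms 3.4
cap [624.5 -42.7 100. ] r 107.3 ang 0.32 528
knob [561.5 -37.8 140. ] r 54.8 ang 0.782 458
```

View pics/w1.png

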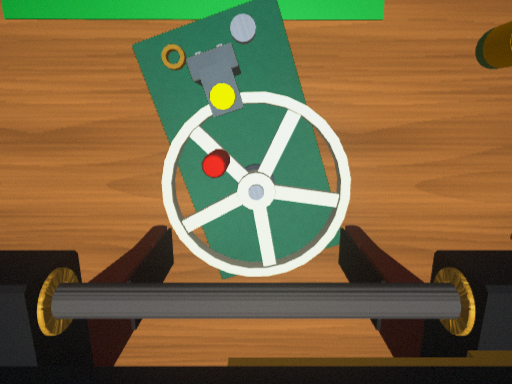

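The wrist view shows the knob top at (215,164), the cap at (222,96) and the hub at (256,191), with nothing in the way. The radii (54.8 and 107.3) agree with the given 55 and 108. I'll go down onto the knob.

Call:
arm_command(rows=[0, 0, 0, 0.28, -0.48, 1, 1, 0, 0, 0, 0.28, -0.48, 1, 1, 0, 0, 0, 0.28, -0.48, 1, 1])

```text
t: 2.15
ee_pos: [558.4, -38.5, 217.1]
orientation: [-3.141, 0.002, 0.013]
ft_force: [-0.5, -1.0, -0.7]
width: 88.1
grasp_force: 0.0
```

Call:
arm_command(rows=[0, 0, 0, 0, 0, 0.6, 1, 0, 0, 0, 0, 0, 1, 1, 0, 0, 0, 0, 0, 1, 1])

```text
t: 2.45
ee_pos: [558.4, -39.9, 139.2]
orientation: [-3.141, 0.004, 0.011]
ft_force: [0.2, 0.0, -0.2]
width: 87.7
grasp_force: 0.0
```

Call:
arm_command(rows=[0, 0, 0, 0, 0, 0.16, 1, 0, 0, 0, 0, 0, 0.16, 1, 0, 0, 0, 0, 0, 0.16, 0.2])

```text
t: 2.75
ee_pos: [562.3, -38.9, 130.4]
orientation: [3.141, -0.002, 0.003]
ft_force: [0.9, 0.3, 0.6]
width: 82.6
grasp_force: 0.0
```

Call:
arm_command(rows=[0, 0, 0, 0, 0, 0, -0.1, 0, 0, 0, 0, 0, 0, -0.4, 0, 0, 0, 0, 0, 0, -1, 0, 0, 0, 0, 0, 0, -1, 0, 0, 0, 0, 0, 0, -1])

```text
t: 3.25
ee_pos: [561.5, -38.3, 129.0]
orientation: [3.142, -0.001, 0.0]
ft_force: [-0.7, -0.1, -0.7]
width: 43.6
grasp_force: 0.0
```

Call:
arm_command(rows=[0, 0, 0, 0, 0, 0, -1, 0, 0, 0, 0, 0, 0, -1, 0, 0, 0, 0, 0, 0, -1])

```text
t: 3.55
ee_pos: [561.5, -38.3, 128.8]
orientation: [-3.141, 0.001, -0.0]
ft_force: [0.3, 1.4, -0.4]
width: 23.2
grasp_force: 30.0
```

```bash
cat > arc.py <<'E'
import numpy as np,sys
def arc(p,c,a0,step,ncall,nrow=5,r=55.,g=-1):
    p=np.array(p,float)
    for k in range(ncall):
        out=[]
        for j in range(1,nrow+1):
            a=a0+step*(k*nrow+j); d=np.array(c)+r*np.array([np.cos(a),np.sin(a)])-p
            s=np.round(d/80,3); out+=[0,0,0,float(s[0]),float(-s[1]),0,g]
        p=p+s*80; print(round(a,3),p.round(1),out)
E
python3 -c "
from arc import *
arc((561.6,-37.7),(522.6,-76.4),.782,.0628,20)"
```

```text
1.096 [547.8 -27.5] [0, 0, 0, -0.031, -0.03, 0, -1, 0, 0, 0, -0.064, -0.058, 0, -1, 0, 0, 0, -0.099, -0.084, 0, -1, 0, 0, 0, -0.135, -0.107, 0, -1, 0, 0, 0, -0.173, -0.128, 0, -1]
1.41 [531.4 -22.1] [0, 0, 0, -0.039, -0.018, 0, -1, 0, 0, 0, -0.079, -0.034, 0, -1, 0, 0, 0, -0.12, -0.048, 0, -1, 0, 0, 0, -0.162, -0.059, 0, -1, 0, 0, 0, -0.204, -0.067, 0, -1]
1.724 [514.2 -22. ] [0, 0, 0, -0.043, -0.005, 0, -1, 0, 0, 0, -0.086, -0.008, 0, -1, 0, 0, 0, -0.129, -0.008, 0, -1, 0, 0, 0, -0.173, -0.006, 0, -1, 0, 0, 0, -0.215, -0.001, 0, -1]
2.038 [497.8 -27.3] [0, 0, 0, -0.043, 0.008, 0, -1, 0, 0, 0, -0.085, 0.019, 0, -1, 0, 0, 0, -0.126, 0.032, 0, -1, 0, 0, 0, -0.166, 0.048, 0, -1, 0, 0, 0, -0.205, 0.066, 0, -1]
2.352 [483.8 -37.4] [0, 0, 0, -0.038, 0.021, 0, -1, 0, 0, 0, -0.075, 0.044, 0, -1, 0, 0, 0, -0.11, 0.069, 0, -1, 0, 0, 0, -0.143, 0.096, 0, -1, 0, 0, 0, -0.175, 0.126, 0, -1]
2.666 [473.7 -51.2] [0, 0, 0, -0.029, 0.031, 0, -1, 0, 0, 0, -0.057, 0.064, 0, -1, 0, 0, 0, -0.082, 0.099, 0, -1, 0, 0, 0, -0.106, 0.135, 0, -1, 0, 0, 0, -0.127, 0.173, 0, -1]
2.98 [468.3 -67.5] [0, 0, 0, -0.0
[... 1719 characters left out ...]
6.9 -85.3] [0, 0, 0, 0.019, -0.039, 0, -1, 0, 0, 0, 0.035, -0.079, 0, -1, 0, 0, 0, 0.049, -0.12, 0, -1, 0, 0, 0, 0.06, -0.162, 0, -1, 0, 0, 0, 0.068, -0.205, 0, -1]
6.434 [577.  -68.1] [0, 0, 0, 0.006, -0.042, 0, -1, 0, 0, 0, 0.009, -0.085, 0, -1, 0, 0, 0, 0.009, -0.129, 0, -1, 0, 0, 0, 0.006, -0.172, 0, -1, 0, 0, 0, 0.001, -0.215, 0, -1]
6.748 [571.8 -51.8] [0, 0, 0, -0.008, -0.042, 0, -1, 0, 0, 0, -0.018, -0.084, 0, -1, 0, 0, 0, -0.031, -0.125, 0, -1, 0, 0, 0, -0.047, -0.165, 0, -1, 0, 0, 0, -0.065, -0.204, 0, -1]
7.062 [561.8 -37.8] [0, 0, 0, -0.02, -0.038, 0, -1, 0, 0, 0, -0.043, -0.075, 0, -1, 0, 0, 0, -0.069, -0.11, 0, -1, 0, 0, 0, -0.096, -0.144, 0, -1, 0, 0, 0, -0.125, -0.175, 0, -1]
```

Call:
arm_command(rows=[0, 0, 0, -0.031, -0.03, 0, -1, 0, 0, 0, -0.064, -0.058, 0, -1, 0, 0, 0, -0.099, -0.084, 0, -1, 0, 0, 0, -0.135, -0.107, 0, -1, 0, 0, 0, -0.173, -0.128, 0, -1])

```text
t: 4.05
ee_pos: [547.4, -27.8, 128.9]
orientation: [-3.141, 0.001, -0.0]
ft_force: [1.2, 0.6, -3.0]
width: 23.4
grasp_force: 30.0
```

Call:
arm_command(rows=[0, 0, 0, -0.039, -0.018, 0, -1, 0, 0, 0, -0.079, -0.034, 0, -1, 0, 0, 0, -0.12, -0.048, 0, -1, 0, 0, 0, -0.162, -0.059, 0, -1, 0, 0, 0, -0.204, -0.067, 0, -1])

```text
t: 4.55
ee_pos: [531.0, -22.4, 128.9]
orientation: [-3.141, 0.001, 0.0]
ft_force: [1.9, 4.1, -2.0]
width: 23.1
grasp_force: 30.0
```

Call:
arm_command(rows=[0, 0, 0, -0.043, -0.005, 0, -1, 0, 0, 0, -0.086, -0.008, 0, -1, 0, 0, 0, -0.129, -0.008, 0, -1, 0, 0, 0, -0.173, -0.006, 0, -1, 0, 0, 0, -0.215, -0.001, 0, -1])

```text
t: 5.05
ee_pos: [513.4, -22.4, 128.9]
orientation: [-3.141, 0.001, 0.001]
ft_force: [0.7, 5.8, -1.9]
width: 23.2
grasp_force: 30.0
```

Call:
arm_command(rows=[0, 0, 0, -0.043, 0.008, 0, -1, 0, 0, 0, -0.085, 0.019, 0, -1, 0, 0, 0, -0.126, 0.032, 0, -1, 0, 0, 0, -0.166, 0.048, 0, -1, 0, 0, 0, -0.205, 0.066, 0, -1])

```text
t: 5.55
ee_pos: [496.8, -27.9, 128.8]
orientation: [-3.141, 0.001, 0.002]
ft_force: [-0.9, 4.4, -0.8]
width: 23.4
grasp_force: 30.0
```

Call:
arm_command(rows=[0, 0, 0, -0.038, 0.021, 0, -1, 0, 0, 0, -0.075, 0.044, 0, -1, 0, 0, 0, -0.11, 0.069, 0, -1, 0, 0, 0, -0.143, 0.096, 0, -1, 0, 0, 0, -0.175, 0.126, 0, -1])

```text
t: 6.05
ee_pos: [482.9, -38.2, 128.8]
orientation: [-3.142, 0.001, 0.002]
ft_force: [-2.6, 3.9, 1.2]
width: 23.2
grasp_force: 30.0
```

Call:
arm_command(rows=[0, 0, 0, -0.029, 0.031, 0, -1, 0, 0, 0, -0.057, 0.064, 0, -1, 0, 0, 0, -0.082, 0.099, 0, -1, 0, 0, 0, -0.106, 0.135, 0, -1, 0, 0, 0, -0.127, 0.173, 0, -1])

```text
t: 6.55
ee_pos: [473.0, -52.1, 128.8]
orientation: [3.142, -0.001, -0.001]
ft_force: [-3.4, 3.9, 1.4]
width: 23.6
grasp_force: 30.0
```

Call:
arm_command(rows=[0, 0, 0, -0.018, 0.039, 0, -1, 0, 0, 0, -0.034, 0.079, 0, -1, 0, 0, 0, -0.048, 0.12, 0, -1, 0, 0, 0, -0.059, 0.162, 0, -1, 0, 0, 0, -0.067, 0.204, 0, -1])

```text
t: 7.05
ee_pos: [467.8, -68.5, 128.8]
orientation: [3.141, -0.001, -0.001]
ft_force: [-3.1, 2.6, 1.1]
width: 23.8
grasp_force: 30.0
```

Call:
arm_command(rows=[0, 0, 0, -0.006, 0.043, 0, -1, 0, 0, 0, -0.009, 0.086, 0, -1, 0, 0, 0, -0.009, 0.129, 0, -1, 0, 0, 0, -0.006, 0.172, 0, -1, 0, 0, 0, -0.001, 0.215, 0, -1])

```text
t: 7.55
ee_pos: [467.8, -84.8, 128.8]
orientation: [-3.14, 0.002, 0.001]
ft_force: [-3.4, 8.6, 2.0]
width: 23.4
grasp_force: 30.0
```

Call:
arm_command(rows=[0, 0, 0, 0.008, 0.043, 0, -1, 0, 0, 0, 0.018, 0.084, 0, -1, 0, 0, 0, 0.032, 0.126, 0, -1, 0, 0, 0, 0.047, 0.166, 0, -1, 0, 0, 0, 0.065, 0.205, 0, -1])

```text
t: 8.05
ee_pos: [473.4, -102.1, 128.8]
orientation: [3.141, -0.001, 0.001]
ft_force: [-3.6, 0.8, -1.1]
width: 23.3
grasp_force: 30.0
```

Call:
arm_command(rows=[0, 0, 0, 0.021, 0.038, 0, -1, 0, 0, 0, 0.044, 0.074, 0, -1, 0, 0, 0, 0.069, 0.109, 0, -1, 0, 0, 0, 0.097, 0.143, 0, -1, 0, 0, 0, 0.126, 0.174, 0, -1])

```text
t: 8.55
ee_pos: [483.7, -116.0, 128.8]
orientation: [3.142, -0.002, 0.001]
ft_force: [-1.0, 0.9, -4.3]
width: 23.3
grasp_force: 30.0
```

The drag peaks near a knob angle of about 3.3 rad, at 8.6 N. I'll go back over that stretch in fine steps.

```bash
python3 -c "
from arc import *
c=(522.6,-76.4)
arc((483.5,-115.1),c,3.922,-.074,1)
arc(np.array(c)+55*np.array([np.cos(3.552),np.sin(3.552)]),c,3.552,-.03,12,2)"
```

```text
3.552 [472.1 -98.4] [0, 0, 0, -0.034, -0.037, 0, -1, 0, 0, 0, -0.066, -0.077, 0, -1, 0, 0, 0, -0.094, -0.119, 0, -1, 0, 0, 0, -0.12, -0.164, 0, -1, 0, 0, 0, -0.142, -0.209, 0, -1]
3.492 [471.  -95.3] [0, 0, 0, -0.008, -0.019, 0, -1, 0, 0, 0, -0.015, -0.038, 0, -1]
3.432 [469.9 -92.2] [0, 0, 0, -0.007, -0.02, 0, -1, 0, 0, 0, -0.013, -0.039, 0, -1]
3.372 [469. -89.] [0, 0, 0, -0.006, -0.02, 0, -1, 0, 0, 0, -0.011, -0.04, 0, -1]
3.312 [468.4 -85.7] [0, 0, 0, -0.004, -0.02, 0, -1, 0, 0, 0, -0.008, -0.041, 0, -1]
3.252 [467.9 -82.4] [0, 0, 0, -0.003, -0.02, 0, -1, 0, 0, 0, -0.006, -0.041, 0, -1]
3.192 [467.7 -79.1] [0, 0, 0, -0.002, -0.02, 0, -1, 0, 0, 0, -0.003, -0.041, 0, -1]
3.132 [467.6 -75.9] [0, 0, 0, -0.001, -0.02, 0, -1, 0, 0, 0, -0.001, -0.041, 0, -1]
3.072 [467.8 -72.6] [0, 0, 0, 0.0, -0.021, 0, -1, 0, 0, 0, 0.002, -0.041, 0, -1]
3.012 [468.1 -69.3] [0, 0, 0, 0.001, -0.021, 0, -1, 0, 0, 0, 0.004, -0.041, 0, -1]
2.952 [468.6 -66. ] [0, 0, 0, 0.003, -0.021, 0, -1, 0, 0, 0, 0.006, -0.041, 0, -1]
2.892 [469.3 -62.8] [0, 0, 0, 0.004, -0.02, 0, -1, 0, 0, 0, 0.009, -0.04, 0, -1]
2.832 [470.2 -59.6] [0, 0, 0, 0.006, -0.02, 0, -1, 0, 0, 0, 0.012, -0.04, 0, -1]
```

Call:
arm_command(rows=[0, 0, 0, -0.034, -0.037, 0, -1, 0, 0, 0, -0.066, -0.077, 0, -1, 0, 0, 0, -0.094, -0.119, 0, -1, 0, 0, 0, -0.12, -0.164, 0, -1, 0, 0, 0, -0.142, -0.209, 0, -1])

```text
t: 9.05
ee_pos: [471.9, -98.7, 128.9]
orientation: [3.141, -0.0, 0.001]
ft_force: [0.1, -6.1, -6.5]
width: 23.5
grasp_force: 30.0
```

Call:
arm_command(rows=[0, 0, 0, -0.008, -0.019, 0, -1, 0, 0, 0, -0.015, -0.038, 0, -1])

```text
t: 9.25
ee_pos: [470.8, -96.2, 128.9]
orientation: [3.14, 0.0, 0.001]
ft_force: [-0.4, -8.3, -6.5]
width: 23.8
grasp_force: 30.0
```

Call:
arm_command(rows=[0, 0, 0, -0.007, -0.02, 0, -1, 0, 0, 0, -0.013, -0.039, 0, -1])

```text
t: 9.45
ee_pos: [469.9, -93.5, 128.9]
orientation: [3.14, 0.0, 0.001]
ft_force: [0.1, -10.0, -6.2]
width: 23.5
grasp_force: 30.0
```

Call:
arm_command(rows=[0, 0, 0, -0.006, -0.02, 0, -1, 0, 0, 0, -0.011, -0.04, 0, -1])

```text
t: 9.65
ee_pos: [468.9, -90.4, 128.9]
orientation: [3.14, 0.0, 0.001]
ft_force: [-1.3, -11.3, -7.2]
width: 23.5
grasp_force: 30.0
```

Call:
arm_command(rows=[0, 0, 0, -0.004, -0.02, 0, -1, 0, 0, 0, -0.008, -0.041, 0, -1])

```text
t: 9.85
ee_pos: [468.2, -87.2, 128.9]
orientation: [3.14, 0.0, 0.0]
ft_force: [-1.4, -10.9, -6.5]
width: 23.3
grasp_force: 30.0
```

Call:
arm_command(rows=[0, 0, 0, -0.003, -0.02, 0, -1, 0, 0, 0, -0.006, -0.041, 0, -1])

```text
t: 10.05
ee_pos: [467.6, -83.9, 128.9]
orientation: [3.14, 0.0, -0.0]
ft_force: [-0.4, -10.4, -5.9]
width: 23.4
grasp_force: 30.0
```

Call:
arm_command(rows=[0, 0, 0, -0.002, -0.02, 0, -1, 0, 0, 0, -0.003, -0.041, 0, -1])

```text
t: 10.25
ee_pos: [467.3, -80.4, 128.9]
orientation: [3.14, -0.0, -0.001]
ft_force: [-1.4, -8.5, -6.3]
width: 23.3
grasp_force: 30.0
```

Call:
arm_command(rows=[0, 0, 0, -0.001, -0.02, 0, -1, 0, 0, 0, -0.001, -0.041, 0, -1])

```text
t: 10.45
ee_pos: [467.1, -76.8, 128.9]
orientation: [3.141, -0.001, -0.001]
ft_force: [-1.2, -5.7, -4.4]
width: 23.5
grasp_force: 30.0
```

Call:
arm_command(rows=[0, 0, 0, 0, -0.021, 0, -1, 0, 0, 0, 0.002, -0.041, 0, -1])

```text
t: 10.65
ee_pos: [467.2, -73.1, 128.9]
orientation: [3.141, -0.001, -0.001]
ft_force: [-2.2, -3.5, -3.5]
width: 23.5
grasp_force: 30.0
```

Call:
arm_command(rows=[0, 0, 0, 0.001, -0.021, 0, -1, 0, 0, 0, 0.004, -0.041, 0, -1])

```text
t: 10.85
ee_pos: [467.6, -69.5, 128.9]
orientation: [-3.141, 0.002, 0.001]
ft_force: [-2.2, -0.7, -3.6]
width: 23.3
grasp_force: 30.0
```

Call:
arm_command(rows=[0, 0, 0, 0.003, -0.021, 0, -1, 0, 0, 0, 0.006, -0.041, 0, -1])

```text
t: 11.05
ee_pos: [468.2, -66.2, 128.9]
orientation: [-3.141, 0.001, 0.001]
ft_force: [-1.6, 0.1, -2.3]
width: 23.5
grasp_force: 30.0
```

Call:
arm_command(rows=[0, 0, 0, 0.004, -0.02, 0, -1, 0, 0, 0, 0.009, -0.04, 0, -1])

```text
t: 11.25
ee_pos: [468.9, -63.2, 128.9]
orientation: [-3.141, 0.001, 0.001]
ft_force: [-2.8, -0.8, -1.4]
width: 23.6
grasp_force: 30.0
```

Call:
arm_command(rows=[0, 0, 0, 0.006, -0.02, 0, -1, 0, 0, 0, 0.012, -0.04, 0, -1])

```text
t: 11.45
ee_pos: [469.8, -60.0, 128.8]
orientation: [-3.141, 0.001, 0.001]
ft_force: [-3.6, -0.1, -0.8]
width: 23.4
grasp_force: 30.0
```

```bash
python3 -c "
from arc import *
c=(522.6,-76.4)
arc((470.2,-59.6),c,2.832,.03,13,2)"
```

```text
2.892 [469.3 -62.8] [0, 0, 0, -0.006, 0.02, 0, -1, 0, 0, 0, -0.011, 0.04, 0, -1]
2.952 [468.6 -66. ] [0, 0, 0, -0.005, 0.02, 0, -1, 0, 0, 0, -0.009, 0.04, 0, -1]
3.012 [468.  -69.3] [0, 0, 0, -0.004, 0.021, 0, -1, 0, 0, 0, -0.007, 0.041, 0, -1]
3.072 [467.7 -72.6] [0, 0, 0, -0.002, 0.021, 0, -1, 0, 0, 0, -0.004, 0.041, 0, -1]
3.132 [467.6 -75.8] [0, 0, 0, -0.001, 0.021, 0, -1, 0, 0, 0, -0.001, 0.041, 0, -1]
3.192 [467.6 -79.2] [0, 0, 0, -0.0, 0.021, 0, -1, 0, 0, 0, 0.0, 0.042, 0, -1]
3.252 [468.  -82.5] [0, 0, 0, 0.002, 0.02, 0, -1, 0, 0, 0, 0.004, 0.041, 0, -1]
3.312 [468.4 -85.8] [0, 0, 0, 0.002, 0.02, 0, -1, 0, 0, 0, 0.005, 0.041, 0, -1]
3.372 [469.1 -89. ] [0, 0, 0, 0.004, 0.02, 0, -1, 0, 0, 0, 0.009, 0.04, 0, -1]
3.432 [469.9 -92.2] [0, 0, 0, 0.005, 0.02, 0, -1, 0, 0, 0, 0.01, 0.04, 0, -1]
3.492 [470.9 -95.3] [0, 0, 0, 0.006, 0.02, 0, -1, 0, 0, 0, 0.013, 0.039, 0, -1]
3.552 [472.2 -98.3] [0, 0, 0, 0.008, 0.019, 0, -1, 0, 0, 0, 0.016, 0.038, 0, -1]
3.612 [ 473.6 -101.4] [0, 0, 0, 0.008, 0.019, 0, -1, 0, 0, 0, 0.017, 0.038, 0, -1]
```

Call:
arm_command(rows=[0, 0, 0, -0.006, 0.02, 0, -1, 0, 0, 0, -0.011, 0.04, 0, -1])

```text
t: 11.65
ee_pos: [468.9, -63.2, 128.8]
orientation: [-3.141, 0.001, 0.001]
ft_force: [-2.8, 2.8, -0.5]
width: 23.6
grasp_force: 30.0
```

Call:
arm_command(rows=[0, 0, 0, -0.005, 0.02, 0, -1, 0, 0, 0, -0.009, 0.04, 0, -1])

```text
t: 11.85
ee_pos: [468.1, -66.7, 128.8]
orientation: [-3.141, 0.002, 0.001]
ft_force: [-4.1, 1.8, -0.5]
width: 23.7
grasp_force: 30.0
```

Call:
arm_command(rows=[0, 0, 0, -0.004, 0.021, 0, -1, 0, 0, 0, -0.007, 0.041, 0, -1])

```text
t: 12.05
ee_pos: [467.6, -70.1, 128.8]
orientation: [-3.142, 0.002, 0.001]
ft_force: [-4.9, 2.0, -1.2]
width: 23.3
grasp_force: 30.0
```

Call:
arm_command(rows=[0, 0, 0, -0.002, 0.021, 0, -1, 0, 0, 0, -0.004, 0.041, 0, -1])

```text
t: 12.25
ee_pos: [467.4, -73.1, 128.8]
orientation: [-3.141, 0.002, 0.001]
ft_force: [-4.6, 4.4, -0.0]
width: 23.4
grasp_force: 30.0
```

Call:
arm_command(rows=[0, 0, 0, -0.001, 0.021, 0, -1, 0, 0, 0, -0.001, 0.041, 0, -1])

```text
t: 12.45
ee_pos: [467.2, -76.1, 128.8]
orientation: [-3.141, 0.002, 0.001]
ft_force: [-3.3, 6.4, -0.4]
width: 23.7
grasp_force: 30.0
```

Call:
arm_command(rows=[0, 0, 0, 0, 0.021, 0, -1, 0, 0, 0, 0, 0.042, 0, -1])

```text
t: 12.65
ee_pos: [467.3, -79.2, 128.8]
orientation: [-3.14, 0.002, 0.001]
ft_force: [-3.7, 8.4, -0.3]
width: 23.3
grasp_force: 30.0
```

Call:
arm_command(rows=[0, 0, 0, 0.002, 0.02, 0, -1, 0, 0, 0, 0.004, 0.041, 0, -1])

```text
t: 12.85
ee_pos: [467.5, -82.3, 128.8]
orientation: [-3.14, 0.003, 0.001]
ft_force: [-4.2, 8.0, -0.0]
width: 23.5
grasp_force: 30.0
```

Call:
arm_command(rows=[0, 0, 0, 0.002, 0.02, 0, -1, 0, 0, 0, 0.005, 0.041, 0, -1])

```text
t: 13.05
ee_pos: [467.9, -85.5, 128.8]
orientation: [-3.14, 0.003, 0.001]
ft_force: [-3.0, 9.9, 1.0]
width: 23.6
grasp_force: 30.0
```

Call:
arm_command(rows=[0, 0, 0, 0.004, 0.02, 0, -1, 0, 0, 0, 0.009, 0.04, 0, -1])

```text
t: 13.25
ee_pos: [468.5, -88.8, 128.8]
orientation: [-3.14, 0.002, 0.001]
ft_force: [-4.4, 9.3, 0.2]
width: 23.3
grasp_force: 30.0
```

Call:
arm_command(rows=[0, 0, 0, 0.005, 0.02, 0, -1, 0, 0, 0, 0.01, 0.04, 0, -1])

```text
t: 13.45
ee_pos: [469.4, -92.1, 128.8]
orientation: [-3.14, 0.002, 0.001]
ft_force: [-4.6, 6.8, 0.3]
width: 23.6
grasp_force: 30.0
```

Call:
arm_command(rows=[0, 0, 0, 0.006, 0.02, 0, -1, 0, 0, 0, 0.013, 0.039, 0, -1])

```text
t: 13.65
ee_pos: [470.5, -95.5, 128.8]
orientation: [-3.141, 0.002, 0.001]
ft_force: [-4.8, 5.1, -1.8]
width: 23.1
grasp_force: 30.0
```

Call:
arm_command(rows=[0, 0, 0, 0.008, 0.019, 0, -1, 0, 0, 0, 0.016, 0.038, 0, -1])

```text
t: 13.85
ee_pos: [471.9, -98.8, 128.8]
orientation: [-3.141, 0.001, 0.001]
ft_force: [-3.4, 2.6, -0.4]
width: 23.4
grasp_force: 30.0
```

Call:
arm_command(rows=[0, 0, 0, 0.008, 0.019, 0, -1, 0, 0, 0, 0.017, 0.038, 0, -1])

```text
t: 14.05
ee_pos: [473.6, -102.3, 128.9]
orientation: [3.141, -0.001, 0.001]
ft_force: [-3.3, 0.6, -2.9]
width: 22.9
grasp_force: 30.0
```

Run:
```python
import numpy as np
from scipy.optimize import curve_fit
c=np.array((522.6,-76.4))
rev=np.array("471.9 -98.7 .1 -6.1 470.8 -96.2 -.4 -8.3 469.9 -93.5 .1 -10 468.9 -90.4 -1.3 -11.3 468.2 -87.2 -1.4 -10.9 467.6 -83.9 -.4 -10.4 467.3 -80.4 -1.4 -8.5 467.1 -76.8 -1.2 -5.7 467.2 -73.1 -2.2 -3.5 467.6 -69.5 -2.2 -.7 468.2 -66.2 -1.6 .1 468.9 -63.2 -2.8 -.8 469.8 -60 -3.6 -.1".split(),float).reshape(-1,4)
fw=np.array("468.9 -63.2 -2.8 2.8 468.1 -66.7 -4.1 1.8 467.6 -70.1 -4.9 2 467.4 -73.1 -4.6 4.4 467.2 -76.1 -3.3 6.4 467.3 -79.2 -3.7 8.4 467.5 -82.3 -4.2 8 467.9 -85.5 -3 9.9 468.5 -88.8 -4.4 9.3 469.4 -92.1 -4.6 6.8 470.5 -95.5 -4.8 5.1 471.9 -98.8 -3.4 2.6 473.6 -102.3 -3.3 .6 483.7 -116 -1 .9".split(),float).reshape(-1,4)
f=lambda a,m,A,b,w:b+A*np.where(abs(a-m)<w,np.cos(np.pi*(a-m)/2/w)**2,0)
P=np.vstack([rev,fw])[:,:2]; A=np.c_[2*P,np.ones(len(P))]; s=np.linalg.lstsq(A,(P**2).sum(1),rcond=None)[0]; print("circ",s[:2],np.sqrt(s[2]+s[:2]@s[:2]))
for d,sg in((rev,-1),(fw,1)):
    e=d[:,:2]-c; a=np.arctan2(e[:,1],e[:,0])%(2*np.pi); t=np.c_[-np.sin(a),np.cos(a)]
    F=-sg*(d[:,2:]*t).sum(1); print(np.c_[a,F].round(2).tolist())
    for w in(.3,.35,None):
        g=f if w is None else (lambda a,m,A,b:f(a,m,A,b,w))
        print(w,curve_fit(g,a,F,(3.33,10,1)+((.35,) if w is None else ()))[0].round(3))
```

```text
circ [522.08689435 -76.66348595] 54.89696143629276
[[3.56, 5.62], [3.51, 7.61], [3.46, 9.54], [3.4, 10.61], [3.34, 10.42], [3.28, 10.25], [3.21, 8.38], [3.15, 5.69], [3.08, 3.62], [3.02, 0.97], [2.96, 0.2], [2.9, 1.45], [2.84, 1.16]]
0.3 [3.352 9.714 2.029]
0.35 [3.35  9.945 1.389]
None [ 3.351 10.042  0.864  0.399]
[[2.9, 2.05], [2.97, 1.05], [3.03, 1.43], [3.08, 4.12], [3.14, 6.38], [3.19, 8.58], [3.25, 8.4], [3.31, 10.26], [3.37, 10.05], [3.43, 7.82], [3.49, 6.44], [3.56, 3.75], [3.63, 2.07], [3.94, 1.34]]
0.3 [3.314 8.433 2.223]
0.35 [3.316 8.651 1.633]
None [3.318 8.739 1.391 0.37 ]
```

Both passes agree: the tight spot's middle is at a knob angle of about 3.333 rad, so I want a TCP of about (468.6, -86.9).

Call:
arm_command(rows=[0, 0, 0, -0.019, -0.043, 0, -1, 0, 0, 0, -0.036, -0.09, 0, -1, 0, 0, 0, -0.049, -0.135, 0, -1, 0, 0, 0, -0.06, -0.182, 0, -1, 0, 0, 0, -0.06, -0.182, 0, -1])

```text
t: 14.55
ee_pos: [468.4, -87.9, 128.8]
orientation: [3.141, -0.001, -0.0]
ft_force: [-5.1, -1.0, -0.9]
width: 23.4
grasp_force: 30.0
```

Call:
arm_command(rows=[0, 0, 0, 0, 0, 0, -1, 0, 0, 0, 0, 0, 0, -1, 0, 0, 0, 0, 0, 0, -1])

```text
t: 14.85
ee_pos: [468.4, -87.6, 128.8]
orientation: [3.141, -0.001, -0.001]
ft_force: [-4.5, -1.7, -0.5]
width: 23.0
grasp_force: 30.0
```

Call:
arm_command(rows=[0, 0, 0, 0, -0.01, 0, -1, 0, 0, 0, 0, -0.01, 0, -1, 0, 0, 0, 0, -0.01, 0, -1])

```text
t: 15.15
ee_pos: [468.3, -87.3, 128.8]
orientation: [3.14, -0.0, -0.001]
ft_force: [-5.0, -4.7, -1.7]
width: 23.2
grasp_force: 30.0
```

Call:
arm_command(rows=[0, 0, 0, 0, 0, 0, 0.2, 0, 0, 0, 0, 0, 0, 0.2, 0, 0, 0, 0, 0, 0, 0.2, 0, 0, 0, 0, 0, 0, 0.2, 0, 0, 0, 0, 0, 0, 0.2])

```text
t: 15.65
ee_pos: [469.0, -86.6, 129.1]
orientation: [3.142, -0.001, 0.001]
ft_force: [0.1, -0.5, 0.6]
width: 52.3
grasp_force: 0.0
```

Call:
arm_command(rows=[0, 0, 0, 0, 0, -0.2, 0.2, 0, 0, 0, 0, 0, -0.5, 0.2, 0, 0, 0, 0, 0, -1, 0.2, 0, 0, 0, 0, 0, -1, 0.2])

```text
t: 16.05
ee_pos: [471.6, -87.2, 213.1]
orientation: [3.14, -0.001, 0.013]
ft_force: [0.5, -0.5, -0.3]
width: 52.9
grasp_force: 0.0
```

Call:
arm_command(rows=[0, 0, 0, 0.95, -0.1, -1, 0.2, 0, 0, 0, 0.95, -0.1, -1, 0.2, 0, 0, 0, 0.95, -0.1, -1, 0.2, 0, 0, 0, 0.95, -0.1, -1, 0.2, 0, 0, 0, 0.95, -0.1, -1, 0.2])

```text
t: 16.55
ee_pos: [542.8, -78.5, 286.9]
orientation: [-3.141, 0.001, 0.006]
ft_force: [0.6, 0.0, -1.2]
width: 52.6
grasp_force: 0.0
```

Run:
```python
from fit import *
o=ctrl.get_obs(); im,d,P=cloud("wrist"); print(o["t"],o["ee_pos"])
cv2.imwrite("pics/w2.png",im[:,:,::-1]); run("wrist",im,P,o,(521.5,-76.6))
```

```text
16.55 [542.79997838 -78.47255015 286.87781472]
wrist centre [522.3 -76.4] n 4814 rms 3.4
cap [624.6 -42.8 100. ] r 107.7 ang 0.317 563
knob [471.5 -87.4 140. ] r 51.9 ang -2.928 424
```

View pics/w2.png

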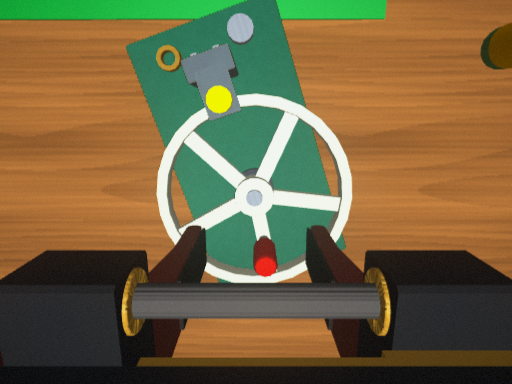

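The wheel stayed put after I let go. The knob in the picture is at (265,257), y≈-87.4, which matches the target. The cap at (219,99) is free. I'll shut the gripper and move over the cap.

Call:
arm_command(rows=[0, 0, 0, 1, -0.45, 0.2, -1, 0, 0, 0, 1, -0.45, 0.5, -1, 0, 0, 0, 1, -0.45, 0.9, -1, 0, 0, 0, 1, -0.45, 1, -1, 0, 0, 0, 1, -0.45, 1, -1])

```text
t: 17.1
ee_pos: [622.0, -42.9, 206.3]
orientation: [-3.141, 0.002, 0.009]
ft_force: [-0.4, 0.2, 0.5]
width: 15.9
grasp_force: 0.0
```

Call:
arm_command(rows=[0, 0, 0, 0, 0, 0.3, -1, 0, 0, 0, 0, 0, 0.6, -1, 0, 0, 0, 0, 0, 0.6, -1, 0, 0, 0, 0, 0, 0.6, -1])

```text
t: 17.5
ee_pos: [624.7, -43.2, 162.3]
orientation: [3.141, -0.002, 0.001]
ft_force: [0.4, -0.6, 0.3]
width: 0.2
grasp_force: 0.0
```

Call:
arm_command(rows=[0, 0, 0, 0, 0, 0.15, -1, 0, 0, 0, 0, 0, 0.3, -1, 0, 0, 0, 0, 0, 0.4, -1, 0, 0, 0, 0, 0, 0.42, -1, 0, 0, 0, 0, 0, 0.42, -1])

```text
t: 18.0
ee_pos: [624.4, -42.7, 126.7]
orientation: [-3.141, 0.001, 0.002]
ft_force: [0.7, -0.2, -0.2]
width: 0.4
grasp_force: 0.0
```

Call:
arm_command(rows=[0, 0, 0, 0, 0, 0, -1, 0, 0, 0, 0, 0, 0, -1])

```text
t: 18.2
ee_pos: [624.9, -42.8, 127.6]
orientation: [3.142, -0.001, 0.001]
ft_force: [0.5, 0.8, 0.2]
width: 0.6
grasp_force: 0.0
```

Call:
arm_command(rows=[0, 0, 0, 0, 0, 0.03, -1, 0, 0, 0, 0, 0, 0.06, -1, 0, 0, 0, 0, 0, 0.09, -1, 0, 0, 0, 0, 0, 0.11, -1, 0, 0, 0, 0, 0, 0.11, -1])

```text
t: 18.7
ee_pos: [624.6, -42.7, 118.4]
orientation: [-3.142, 0.001, 0.0]
ft_force: [-1.1, -0.6, 1.6]
width: 0.2
grasp_force: 0.9
```

Call:
arm_command(rows=[0, 0, 0, 0, 0, 0.01, -1, 0, 0, 0, 0, 0, 0.02, -1, 0, 0, 0, 0, 0, 0.025, -1])

```text
t: 19.0
ee_pos: [624.6, -42.7, 116.6]
orientation: [-3.142, 0.001, 0.0]
ft_force: [-1.5, 0.8, 3.5]
width: 0.6
grasp_force: 1.5
```

Call:
arm_command(rows=[0, 0, 0, 0, 0, 0.01, -1, 0, 0, 0, 0, 0, 0.02, -1, 0, 0, 0, 0, 0, 0.025, -1])

```text
t: 19.3
ee_pos: [624.6, -42.7, 114.5]
orientation: [-3.142, 0.001, -0.0]
ft_force: [-1.3, 0.7, 5.4]
width: 0.7
grasp_force: 2.2
```

Contact came at z≈119, and the force is following the spring. The last millimetres go in small steps.

Call:
arm_command(rows=[0, 0, 0, 0, 0, 0.007, -1, 0, 0, 0, 0, 0, 0.013, -1, 0, 0, 0, 0, 0, 0.013, -1])

```text
t: 19.6
ee_pos: [624.6, -42.8, 113.5]
orientation: [-3.142, 0.001, -0.0]
ft_force: [-1.4, 1.6, 5.4]
width: 0.1
grasp_force: 2.6
```

Call:
arm_command(rows=[0, 0, 0, 0, 0, 0.006, -1, 0, 0, 0, 0, 0, 0.01, -1, 0, 0, 0, 0, 0, 0.01, -1])

```text
t: 19.9
ee_pos: [624.7, -42.7, 113.2]
orientation: [-3.142, 0.001, -0.0]
ft_force: [-3.5, 0.3, 8.5]
width: 0.1
grasp_force: 4.3
```

Call:
arm_command(rows=[0, 0, 0, 0, 0, 0.005, -1, 0, 0, 0, 0, 0, 0.005, -1])

```text
t: 20.1
ee_pos: [624.8, -42.7, 113.1]
orientation: [-3.142, 0.001, -0.001]
ft_force: [-3.5, 0.5, 10.4]
width: 0.4
grasp_force: 5.5
```

The plunger is on its stop: the force rises but there's no more travel. I'll back off slowly.

Call:
arm_command(rows=[0, 0, 0, 0, 0, -0.03, -1, 0, 0, 0, 0, 0, -0.06, -1, 0, 0, 0, 0, 0, -0.09, -1, 0, 0, 0, 0, 0, -0.15, -1, 0, 0, 0, 0, 0, -0.25, -1])

```text
t: 20.6
ee_pos: [624.2, -42.7, 131.9]
orientation: [-3.142, 0.001, 0.002]
ft_force: [0.6, 0.4, 0.5]
width: 0.3
grasp_force: 0.0
```

Call:
arm_command(rows=[0, 0, 0, 0, 0, -0.4, -1, 0, 0, 0, 0, 0, -0.8, -1, 0, 0, 0, 0, 0, -1, -1, 0, 0, 0, 0, 0, -1, -1])

```text
t: 21.0
ee_pos: [626.2, -42.9, 214.9]
orientation: [3.141, -0.001, 0.008]
ft_force: [0.5, -0.5, -0.0]
width: 0.7
grasp_force: 0.0
```

Call:
arm_command(rows=[0, 0, 0, -1, 0.4, -1, -1, 0, 0, 0, -1, 0.4, -1, -1, 0, 0, 0, -1, 0.4, -1, -1, 0, 0, 0, -1, 0.4, -1, -1, 0, 0, 0, -1, 0.4, -1, -1])

```text
t: 21.5
ee_pos: [544.5, -74.6, 291.1]
orientation: [-3.141, 0.002, 0.001]
ft_force: [0.4, -0.1, 1.4]
width: 0.7
grasp_force: 0.0
```

Run:
```python
from fit import *
o=ctrl.get_obs(); im,d,P=cloud("wrist"); print(o["t"],o["ee_pos"])
cv2.imwrite("pics/w3.png",im[:,:,::-1]); run("wrist",im,P,o,(521.5,-76.6))
h=cv2.cvtColor(im,cv2.COLOR_RGB2HSV); m=(cv2.inRange(h,(24,120,100),(34,255,255))>0)&(np.hypot(P[...,0]-624,P[...,1]+43)<20); print("cap z",np.median(P[m][:,2]))
```

```text
21.5 [544.49022736 -74.59452414 291.05114736]
wrist centre [521.6 -76.5] n 4081 rms 3.5
cap [624.6 -42.7 100. ] r 108.4 ang 0.317 549
knob [nan nan nan] r nan ang nan 0
cap z 99.75273221175519fit.py:23: RuntimeWarning: Mean of empty slice.
  v,u=np.nonzero(m); q=ray(name,(u.mean(),v.mean()),z,o)[0]; e=q[:2]-c
  ret = ret.dtype.type(ret / rcount)
```

View pics/w3.png

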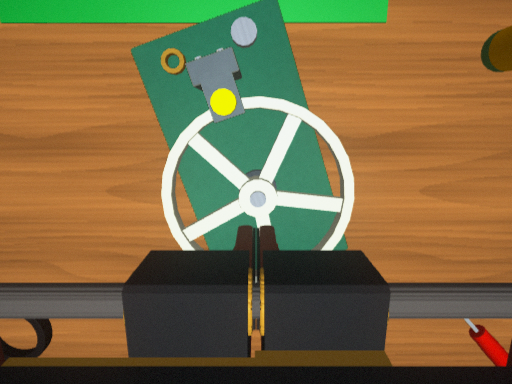

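The cap at (223,101) is back up (z≈99.8). The spokes stand where they were, the spacer at (172,61) and nut at (243,31) haven't moved, and the arm is clear of everything. I'm handing the job in.

```bash
python3 -c "
from workcell import ctrl
print(ctrl.close_job())"
```

```text
the job is handed in; nothing more can be done
None
```

The job is handed in at about 21.5 s: the wheel stands with the middle of its tight spot on the shoe (felt to about 0.02 rad), the knob is released, and the plunger was pressed once to its stop at about 10 N and came back up.

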